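# Snap the tub lid shut corner by corner

## Robot

A 6-joint arm with a two-finger parallel gripper is mounted at the origin on the work surface. World frame = base frame: x ahead of the robot, y to its left, z up, the work surface at z = 0. Lengths are in m, angles in rad, forces in N, time in s.
With the tool pointing down it reaches from about 0.375 to 0.975 m from the base axis. Payload 3.8 kg.
Tool frame: the origin (TCP) lies midway between the tips of the shut fingers; the grasp point (between the pads) lies 19 mm behind it; z points along the fingers, y is the line along which they close (so a half turn about z gives the same grasp; the last joint's range is limited). The gripper opens to 88 mm and grips with 3 to 60 N. Pads are 18 mm wide; open, the fingers measure 123 mm over their backs; the gripper's body (75 mm by 187 mm) begins 45 mm behind the grasp point.
Start: joints at [1.144, 0.264, 1.604, -0, 1.274, -0.037], TCP at [0.256, 0.624, 0.239] pointing down, gripper open.
Joint ranges: [-2.63, 2.63], [-0.94, 2.18], [0.31, 2.57], [-1.31, 4.45], [0, 2.66], [-2.55, 2.55]. Speed limits (rad/s): [2.57, 2.57, 3.14, 3.14, 3.14, 3.14].

## Interface

Orientations are given as a unit quaternion [w, x, y, z].
In Python, from workcell import readout, grab_frame, camera_params, hand_in, find_in gives the robot as it stands.
- The arm moves only by the tool carry_out, never from a script. Its arguments are lists of equal length, an entry for each row: "slide": the shift along the tool's x, y, z as a fraction of full scale, a list of three; "dr": the turn, a rotation vector about the tool's x, y, z as a fraction of full scale, a list of three. In form: {"slide": [[x, y, z], ...], "dr": [[ax, ay, az], ...]}. A call has 1 to 20 rows; each row shifts and turns the commanded pose from where the row before left it, along the tool's axes as they then stand; what a row does not reach is not made up. Full scale, the value 1, is 1000 mm for a shift and pi rad for a turn. A row lasts 1/12 s, in which the tool goes at most 41.7 mm and 7.16 degrees, less where a joint would pass 70% of its speed; a pose out of reach is approached as far as the arm can. A call with a number of a shift or a turn outside -1 to 1 is refused whole. A call with a gripper value outside its range is refused whole. "jaw" is the closure, from 0 (fully open) to 1 (shut), set as the call begins (left out, the last holds). The fingers move at their own pace and stop on an object; the grip force is fixed at half the most. Time passes only in rows, so rows that do not move let the fingers close. It gives the time, the measured TCP pose, the force, the opening and the grip force at its end, in the units of the state.
- readout.state(): the state, without advancing time (a new reading comes with each control period).
- grab_frame(name): name is "scene" or "top" or "wrist"; returns the picture (420x560x3 uint8, blue, green, red); there is no depth.
- camera_params(name): a dict with "fx", "fy", "cx", "cy" (pixels), "world_to_cam" (4x4, takes a point from world to camera coordinates). Camera axes: x right, y down, z forward; pixel columns grow to the right and rows downward; lengths in m; the calibration is good to about 2 mm. A picture is of the moment at which its call begins: read the wrist's pose just before it. camera_params takes no time and is no camera call; for the wrist camera it gives the pose at the moment of the call.
- hand_in(): hands the job in; it is judged then, once.
Trained networks look in the newest picture that a camera, given by its name, has taken for a name from the list of things; names that differ only in an ending like _2 or _b are one class to them, and where a whole thing is asked for, a point or a joint stands for the part that bears it (a point fixed in the world has none). Each returns a list of dicts, best first, with "conf" (0 to 1); they miss things now and then, are a little off and sometimes report something else, mostly with a low value. They report only what shows in the picture. A call takes as long as a camera call. They do not tell look-alikes from the thing itself.
- find_in(label, camera): "extent" ([left, top, right, bottom] as shares, 0 to 1, of the picture: columns of its width, rows of its height, round what is visible of it).
The state is a dict: "time_s": time; "joint_positions": joint angles; "joint_vel": joint speeds; "effort": joint torques, N m; "tool_pos": TCP position; "ee_rot": TCP orientation; "contact_force": force on the tool from outside, world axes, zero at the start; "wrist_torque": the same for the moment, N m; "width": finger opening in m; "grip_force": force on a finger pad.
Only numpy, scipy, OpenCV 4.12 (cv2) and the standard library are available. Lean on these libraries where they do the work, as an engineer would, in place of code of your own. Each camera call takes 0.05 s, during which the arm holds its last target. There are 200 camera calls.

## Task

The blue lid of the food tub on the turntable is only laid on and its corners stand up: press its rim down with the fingertips, one corner after another, until all four corners have clicked shut and lie flush. Do not pick up, tip or shove the tub, leave everything else on the ledge and turntable as it is, and finish with the arm clear.

Things in the scene. Friction and masses are not known exactly. Their poses are not given: they have to be found in the camera images.
- tub: White plastic food tub with a blue press-fit lid, standing loose on the turntable, 0.5 to 1 kg. Origin at the centre of its underside, z up, x along its long side, y along its short side. The lid is 180 x 130 mm outside with corners rounded at 18 mm radius; lid shut, the top of its rim is flat and lies 74 mm above the origin. The rim stands 3 mm proud of the panel inside it and is 14 mm wide. The tub foot is 144 x 96 mm.
- turntable: Low wooden turntable. Origin on its axis at the ledge surface, z up. Its round platter is 320 mm across with its top 36 mm above the ledge; the platter turns on a bearing with slight friction (0.12 Nm).
- basting_brush: Black silicone basting brush, 210 mm long, up to 38 mm wide, 19 mm high, lying loose. Origin under its middle, x towards the bristles. Bystander.
- thermometer: Stainless meat thermometer with a thin probe, 205 mm long, 24 mm wide, 15 mm high, lying loose. Origin under its middle, x towards the probe tip. Bystander.
- scraper: Green plastic grill scraper, 195 mm long, 68 mm wide at the blade, 18 mm high, lying loose. Origin under its middle, x towards the blade. Bystander.
- jar: Small glass jar with a steel screw-top lid, 66 mm across, 85 mm high, standing on the ledge. Origin at the centre of its underside. Bystander.
- tongs: Stainless tongs with black grips, 245 mm long, 50 mm wide, 16 mm high, lying loose. Origin under the middle, x towards the jaws. Bystander.
- salt: Glass salt shaker with a steel cap, 35 mm across, 70 mm high, standing on the platter beside the tub. Origin at the centre of its underside. Bystander.
- pepper: Glass pepper shaker with a steel cap, 35 mm across, 70 mm high, standing on the platter beside the tub, on the other side from the salt. Origin at the centre of its underside. Bystander.
- pad_a (a point): Point on the top face of the lid rim, in the middle of its rounded corner at the tub's +x +y corner; the flat there is 36 mm across. It lies 72 mm along x and 47 mm along y from the tub's origin axis with that corner shut, 74 mm above the tub's origin; popped up it is 5.5 mm higher and the corner's outer edge 9 mm higher.
- corner_a (a joint): How far the lid's +x +y corner is pressed down (rad), bending on the diagonal from mid long side to mid short side: 0 = popped up, as all four start, 0.20 = clicked shut and flush. Pressed straight down at the pad it resists with about 8 N at first, then less; past 0.10 (pad 2.8 mm above flush) it snaps to 0.20 and stays; let go before that, it springs back up.
- pad_b (a point): Point on the top face of the lid rim, in the middle of its rounded corner at the tub's -x +y corner; the flat there is 36 mm across. It lies 72 mm along x and 47 mm along y from the tub's origin axis with that corner shut, 74 mm above the tub's origin; popped up it is 5.5 mm higher and the corner's outer edge 9 mm higher.
- corner_b (a joint): How far the lid's -x +y corner is pressed down (rad), bending on the diagonal from mid long side to mid short side: 0 = popped up, as all four start, 0.20 = clicked shut and flush. Pressed straight down at the pad it resists with about 8 N at first, then less; past 0.10 (pad 2.8 mm above flush) it snaps to 0.20 and stays; let go before that, it springs back up.
- pad_c (a point): Point on the top face of the lid rim, in the middle of its rounded corner at the tub's -x -y corner; the flat there is 36 mm across. It lies 72 mm along x and 47 mm along y from the tub's origin axis with that corner shut, 74 mm above the tub's origin; popped up it is 5.5 mm higher and the corner's outer edge 9 mm higher.
- corner_c (a joint): How far the lid's -x -y corner is pressed down (rad), bending on the diagonal from mid long side to mid short side: 0 = popped up, as all four start, 0.20 = clicked shut and flush. Pressed straight down at the pad it resists with about 8 N at first, then less; past 0.10 (pad 2.8 mm above flush) it snaps to 0.20 and stays; let go before that, it springs back up.
- pad_d (a point): Point on the top face of the lid rim, in the middle of its rounded corner at the tub's +x -y corner; the flat there is 36 mm across. It lies 72 mm along x and 47 mm along y from the tub's origin axis with that corner shut, 74 mm above the tub's origin; popped up it is 5.5 mm higher and the corner's outer edge 9 mm higher.
- corner_d (a joint): How far the lid's +x -y corner is pressed down (rad), bending on the diagonal from mid long side to mid short side: 0 = popped up, as all four start, 0.20 = clicked shut and flush. Pressed straight down at the pad it resists with about 8 N at first, then less; past 0.10 (pad 2.8 mm above flush) it snaps to 0.20 and stays; let go before that, it springs back up.
Things that resemble listed ones, but are neither listed nor needed, are in the scene too. Leave any red look-alike of the tub alone.

How it is judged:
At the end, for the whole second after the job is handed in: All four lid corners are clicked shut (each joint above 0.18 rad), the tub stands level and still on the turntable within 40 mm of where it began, and the bystanders are where they were (within 30 mm; salt and pepper within 40 mm) (value of joint each of corner_a, corner_b, corner_c, corner_d above 0.18 rad and distance of each of tub, salt, pepper from where it was at the start of the episode below 0.04 m and angle between tub's own z axis and vertical below 0.05 rad and linear speed of tub below 0.02 m/s and height (world z) of tub between 0.03 and 0.042 m and distance of each of basting_brush, thermometer, scraper, jar, tongs from where it was at the start of the episode below 0.03 m); the robot touches nothing.
It fails at once if the tub is lifted more than 12 mm off the turntable, tipped or pushed off it (height (world z) of tub above 0.048 m or height (world z) of tub below 0.025 m or angle between tub's own z axis and vertical above 0.2 rad).
It fails at once if the tub is shoved more than 40 mm from its place (distance of tub from where it was at the start of the episode above 0.04 m).
It fails at once if a bystander is moved (30 mm; salt and pepper 40 mm) or a standing one knocked over (distance of any of basting_brush, thermometer, scraper, jar, tongs from where it was at the start of the episode above 0.03 m or distance of any of salt, pepper from where it was at the start of the episode above 0.04 m or angle between any of jar, salt, pepper's own z axis and vertical above 0.5 rad).
It also fails if it takes over 45 s, if anything falls off the work surface, if the arm or the gripper's body presses on something with over 40 N, if the wrist force passes 120 N, or if a joint passes its speed limit or range.

## Working session

There is one attempt and no reset: what is moved stays moved. The work goes in short steps, Python scripts to look and compute and a tool call to move; the robot and the scene stay as the last step left them, time stands still between calls to the robot, and variables do not carry over. Pictures are saved under pics/ and viewed, at most 10 in all, crops included, and the job is handed in when it is done.

Besides the shell and the picture viewer there is one more tool, called after "Emit:" by a JSON object that holds its "method" and its "body". carry_out: Moves the arm, as the interface text tells. Its arguments: {"type":"object","properties":{"slide":{"type":"array"},"dr":{"type":"array"},"jaw":{"type":"number"}},"required":["slide","dr"]}

```bash
mkdir -p pics
python3 - <<'E'
from workcell import *
import cv2,numpy as np
for c in("top","scene"):
    im=grab_frame(c);cv2.imwrite(f"pics/{c}0.png",im)
    if c=="top":
        for l in("tub","turntable","salt","pepper","jar"):
            print(l,[(round(d["conf"],2),(np.array(d["extent"])*[560,420,560,420]).round()) for d in find_in(l,c)])
    p=camera_params(c);print(p["fx"],p["cx"],p["cy"],np.round(p["world_to_cam"],3).tolist())
print(readout.state())
E
```

```text
tub [(0.81, array([355., 251., 440., 328.])), (0.62, array([430., 185., 487., 257.]))]
turntable [(0.75, array([230., 122., 349., 240.]))]
salt [(0.75, array([230., 157., 245., 177.])), (0.67, array([294., 141., 321., 174.]))]
pepper [(0.77, array([334., 176., 346., 192.])), (0.61, array([263., 139., 320., 211.])), (0.34, array([267., 137., 294., 174.])), (0.24, array([230., 120., 347., 238.]))]
jar [(0.97, array([166., 126., 196., 158.]))]
492.55918157231235 280.0768125744423 208.98193694698168 [[0.007, -1.0, 0.021, 0.023], [-0.997, -0.008, -0.074, 0.481], [0.074, -0.02, -0.997, 1.302], [0.0, 0.0, 0.0, 1.0]]
426.8464103876511 283.90857410774623 209.51268736493304 [[0.878, 0.478, 0.011, -0.465], [0.417, -0.753, -0.509, -0.141], [-0.235, 0.452, -0.86, 1.198], [0.0, 0.0, 0.0, 1.0]]
{'time_s': 0.35, 'joint_positions': array([ 1.14410462e+00,  2.64147933e-01,  1.60429176e+00, -1.06085695e-05,
        1.27369332e+00, -3.69094951e-02]), 'joint_vel': array([ 0.00104961, -0.00224041, -0.0027588 ,  0.00200181, -0.00144629,
       -0.0004978 ]), 'effort': array([ 2.51110741e-04, -5.01296818e+01, -3.56532705e+01,  7.27563724e-02,
        2.32872163e-02, -1.04282260e-04]), 'tool_pos': array([0.25643816, 0.62422453, 0.2383807 ]), 'ee_rot': array([-5.71327793e-05,  1.93658170e-01,  9.81069029e-01, -2.64119238e-04]), 'contact_force': array([ 0.3295008 , -0.92366782, -0.35828946]), 'wrist_torque': array([-0.01186964, -0.01225751, -0.03482717]), 'grip_force': 0.0, 'width': 0.08814318952564168}
```

View pics/top0.png

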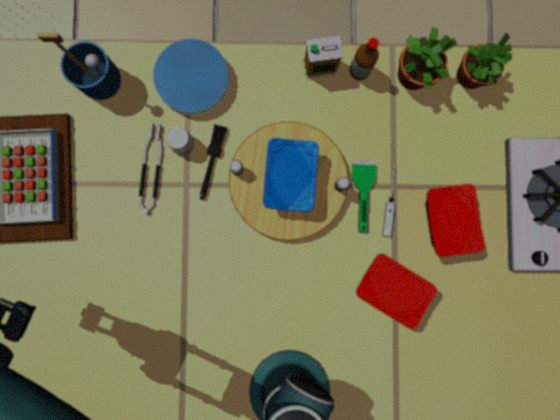

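View pics/scene0.png

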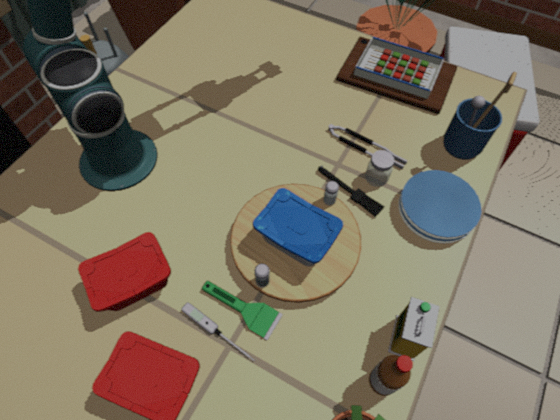

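Run:
```python
import cv2
im=cv2.imread("pics/top0.png")[110:250,220:360]
cv2.imwrite("pics/crop.png",cv2.resize(im,(590,590),interpolation=cv2.INTER_CUBIC))
```

```text
(no output)
```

View pics/crop.png

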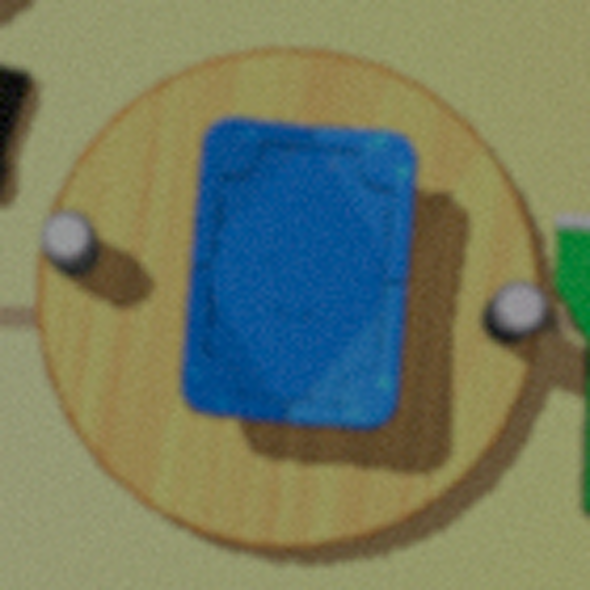

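The blue tub is on the turntable in the top view at px (291,175). Look-alikes are the red tubs at (456,220) and (397,291), and the blue plate at (190,76). By the description I choose the blue-lidded tub on the turntable, and the crop confirms it. The salt is at (237,167) and the pepper at (342,184).

```bash
cat > h.py <<'E'
from workcell import *
import cv2,numpy as np
from scipy.spatial.transform import Rotation as R
def back(p,uv,z):
    W=np.array(p["world_to_cam"]);Rm=W[:3,:3];C=-Rm.T@W[:3,3]
    d=Rm.T@np.array([(uv[0]-p["cx"])/p["fx"],(uv[1]-p["cy"])/p["fy"],1])
    return C+d*(z-C[2])/d[2]
def lid(im,p,near=None,z=0.116):
    hsv=cv2.cvtColor(cv2.GaussianBlur(im,(3,3),0),cv2.COLOR_BGR2HSV)
    m=cv2.inRange(hsv,(98,130,60),(125,255,255))
    cs,_=cv2.findContours(m,cv2.RETR_EXTERNAL,cv2.CHAIN_APPROX_NONE)
    if near is None: c=max(cs,key=cv2.contourArea)
    else: c=max([c for c in cs if np.hypot(*(np.array(cv2.minAreaRect(c)[0])-near))<40],key=cv2.contourArea)
    q=np.array([back(p,u,z)[:2] for u in c[:,0]],np.float32)
    r=cv2.minAreaRect(q*1000)
    return r,q
def rot(): q=readout.state()["ee_rot"]; return R.from_quat([*q[1:],q[0]])
def move(target,yaw=None):
    "shift in tool axes (m) to world target"
    s=readout.state();return rot().inv().apply(np.array(target)-s["tool_pos"])
E
python3 - <<'E'
from h import *
im=cv2.imread("pics/top0.png");p=camera_params("top")
r,q=lid(im,p,(291,175));print(r)
for uv,z in(((237,167),.106),((342,184),.106),((291,181),.036)):print(back(p,uv,z).round(3))
print(rot().as_matrix().round(3))
print(move([r[0][0]/1000,r[0][1]/1000,.30]))
E
```

```text
((559.156982421875, 2.7262420654296875), (125.83563232421875, 176.22113037109375), 85.36373901367188)
[0.579 0.137 0.106]
[ 0.538 -0.127  0.106]
[ 0.554 -0.001  0.036]
[[-0.925  0.38  -0.   ]
 [ 0.38   0.925 -0.   ]
 [ 0.    -0.001 -1.   ]]
[-0.51617166 -0.45988648 -0.06137586]
```

Emit:
{"method": "carry_out", "body": {"slide": [[0,0,0],[0,0,0],[0,0,0],[-0.0207,-0.035,-0.0035],[-0.0207,-0.035,-0.0035],[-0.0207,-0.035,-0.0035],[-0.0207,-0.035,-0.0035],[-0.0207,-0.035,-0.0035],[-0.0207,-0.035,-0.0035],[-0.0207,-0.035,-0.0035],[-0.0207,-0.035,-0.0035],[-0.0207,-0.035,-0.0035],[-0.0207,-0.035,-0.0035],[-0.0207,-0.035,-0.0035],[-0.0207,-0.035,-0.0035],[-0.0207,-0.035,-0.0035],[-0.0207,-0.035,-0.0035],[-0.0207,-0.035,-0.0035],[-0.0207,-0.035,-0.0035],[-0.0207,-0.035,-0.0035]], "dr": [[0,0,-0.0327],[0,0,-0.0327],[0,0,-0.0327],[0,0,0],[0,0,0],[0,0,0],[0,0,0],[0,0,0],[0,0,0],[0,0,0],[0,0,0],[0,0,0],[0,0,0],[0,0,0],[0,0,0],[0,0,0],[0,0,0],[0,0,0],[0,0,0],[0,0,0]], "jaw": 1}}

```text
time_s: 2.02
tool_pos: [0.5592, 0.0006, 0.2987]
ee_rot: [0.0, 0.041, 0.999, 0.0]
contact_force: [0.7, 0.8, -0.8]
width: 0.0002
grip_force: 0.0
```

Emit:
{"method": "carry_out", "body": {"slide": [[0,0,0],[0,0,0],[0,0,0]], "dr": [[0,0,0],[0,0,0],[0,0,0]]}}

```text
time_s: 2.27
tool_pos: [0.5584, 0.0027, 0.298]
ee_rot: [-0.0, 0.041, 0.999, 0.0]
contact_force: [-1.2, -0.5, -0.2]
width: 0.0003
grip_force: 0.0
```

Run:
```python
from h import *
p=camera_params("wrist");im=grab_frame("wrist");cv2.imwrite("pics/w1.png",im)
r,q=lid(im,p);print(r,readout.state()["tool_pos"],rot().as_matrix().round(3))
```

```text
((558.5640869140625, 3.903045654296875), (126.08490753173828, 173.11093139648438), 85.44136810302734) [0.5582055  0.00341075 0.29792689] [[-0.997  0.081 -0.001]
 [ 0.081  0.997  0.001]
 [ 0.001  0.001 -1.   ]]
```

View pics/w1.png

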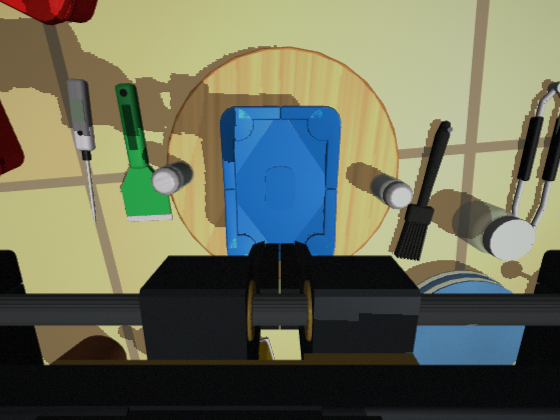

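The wrist view shows the blue lid at px (220–340, 105–258), partly hidden by the fingers. It is aligned with the tool axes and centred at about (0.559, 0.003), matching the top view. The first press goes slightly inside the pad, because the pad lies on the edge of the foot.

Emit:
{"method": "carry_out", "body": {"slide": [[0.0115,0.0068,0.027],[0.0115,0.0068,0.027],[0.0115,0.0068,0.027],[0.0115,0.0068,0.027],[0.0115,0.0068,0.027],[0.0115,0.0068,0.027],[0,0,0],[0,0,0],[0,0,0]], "dr": [[0,0,0],[0,0,0],[0,0,0],[0,0,0],[0,0,0],[0,0,0],[0,0,0],[0,0,0],[0,0,0]]}}

```text
time_s: 3.07
tool_pos: [0.4945, 0.0497, 0.1379]
ee_rot: [0.001, 0.04, 0.999, 0.0]
contact_force: [0.5, 0.1, -0.0]
width: 0.0005
grip_force: 0.0
```

Emit:
{"method": "carry_out", "body": {"slide": [[0,0,0.006],[0,0,0.006],[0,0,0.004],[0,0,0.003],[0,0,0.002],[0,0,0]], "dr": [[0,0,0],[0,0,0],[0,0,0],[0,0,0],[0,0,0],[0,0,0]]}}

```text
time_s: 3.57
tool_pos: [0.4936, 0.049, 0.1154]
ee_rot: [0.0, 0.041, 0.999, 0.0]
contact_force: [-0.7, 1.4, 4.9]
width: 0.0005
grip_force: 2.1
```

Emit:
{"method": "carry_out", "body": {"slide": [[0,0,0.002],[0,0,0.002],[0,0,0],[0,0,0]], "dr": [[0,0,0],[0,0,0],[0,0,0],[0,0,0]]}}

```text
time_s: 3.9
tool_pos: [0.4929, 0.0487, 0.1107]
ee_rot: [-0.0, 0.041, 0.999, -0.0]
contact_force: [0.8, 0.1, 0.7]
width: 0.0004
grip_force: 0.0
```

Emit:
{"method": "carry_out", "body": {"slide": [[0,0,0.001],[0,0,0.001],[0,0,0],[0,0,0]], "dr": [[0,0,0],[0,0,0],[0,0,0],[0,0,0]]}}

```text
time_s: 4.23
tool_pos: [0.4934, 0.049, 0.1102]
ee_rot: [0.0, 0.041, 0.999, 0.0]
contact_force: [-3.8, -0.1, 8.1]
width: 0.0008
grip_force: 3.4
```

Emit:
{"method": "carry_out", "body": {"slide": [[0,0,-0.012],[0,0,-0.012],[0,-0.027,0],[0,-0.027,0],[0,-0.027,0],[0,0,0],[0,0,0],[0,0,0.006],[0,0,0.006],[0,0,0.004],[0,0,0.002],[0,0,0.002],[0,0,0.002],[0,0,0],[0,0,0]], "dr": [[0,0,0],[0,0,0],[0,0,0],[0,0,0],[0,0,0],[0,0,0],[0,0,0],[0,0,0],[0,0,0],[0,0,0],[0,0,0],[0,0,0],[0,0,0],[0,0,0],[0,0,0]]}}

```text
time_s: 5.48
tool_pos: [0.4865, -0.0315, 0.1108]
ee_rot: [-0.0, 0.041, 0.999, 0.0]
contact_force: [0.2, -0.1, -0.2]
width: 0.0005
grip_force: 0.0
```

Emit:
{"method": "carry_out", "body": {"slide": [[0,0,0.001],[0,0,0.001],[0,0,0],[0,0,0]], "dr": [[0,0,0],[0,0,0],[0,0,0],[0,0,0]]}}

```text
time_s: 5.82
tool_pos: [0.487, -0.0319, 0.1102]
ee_rot: [0.0, 0.041, 0.999, -0.0]
contact_force: [-1.7, -0.0, 5.4]
width: -0.0
grip_force: 2.9
```

Emit:
{"method": "carry_out", "body": {"slide": [[0,0,-0.012],[0,0,-0.012],[-0.0275,0,0],[-0.0275,0,0],[-0.0275,0,0],[-0.0275,0,0],[-0.0275,0,0],[0,0,0],[0,0,0],[0,0,0.006],[0,0,0.006],[0,0,0.004],[0,0,0.002],[0,0,0.002],[0,0,0.002],[0,0,0],[0,0,0]], "dr": [[0,0,0],[0,0,0],[0,0,0],[0,0,0],[0,0,0],[0,0,0],[0,0,0],[0,0,0],[0,0,0],[0,0,0],[0,0,0],[0,0,0],[0,0,0],[0,0,0],[0,0,0],[0,0,0],[0,0,0]]}}

```text
time_s: 7.23
tool_pos: [0.6232, -0.0428, 0.1107]
ee_rot: [-0.0, 0.041, 0.999, 0.0]
contact_force: [0.2, -0.8, -0.6]
width: 0.0005
grip_force: 0.0
```

Emit:
{"method": "carry_out", "body": {"slide": [[0,0,0.001],[0,0,0.001],[0,0,0],[0,0,0]], "dr": [[0,0,0],[0,0,0],[0,0,0],[0,0,0]]}}

```text
time_s: 7.57
tool_pos: [0.6238, -0.0428, 0.1102]
ee_rot: [0.0, 0.041, 0.999, 0.0]
contact_force: [-2.0, 0.7, 5.8]
width: 0.0005
grip_force: 2.8
```

Emit:
{"method": "carry_out", "body": {"slide": [[0,0,-0.012],[0,0,-0.012],[0,0.027,0],[0,0.027,0],[0,0.027,0],[0,0,0],[0,0,0],[0,0,0.006],[0,0,0.006],[0,0,0.004],[0,0,0.002],[0,0,0.002],[0,0,0.002],[0,0,0],[0,0,0]], "dr": [[0,0,0],[0,0,0],[0,0,0],[0,0,0],[0,0,0],[0,0,0],[0,0,0],[0,0,0],[0,0,0],[0,0,0],[0,0,0],[0,0,0],[0,0,0],[0,0,0],[0,0,0]]}}

```text
time_s: 8.82
tool_pos: [0.6299, 0.0374, 0.1106]
ee_rot: [-0.001, 0.041, 0.999, -0.0]
contact_force: [-0.5, 0.1, -0.3]
width: 0.0004
grip_force: 0.0
```

Emit:
{"method": "carry_out", "body": {"slide": [[0,0,0.001],[0,0,0.001],[0,0,0],[0,0,0]], "dr": [[0,0,0],[0,0,0],[0,0,0],[0,0,0]]}}

```text
time_s: 9.15
tool_pos: [0.6302, 0.0375, 0.1102]
ee_rot: [-0.0, 0.041, 0.999, -0.0]
contact_force: [-2.8, -0.9, 5.9]
width: 0.0005
grip_force: 3.0
```

Now I lift clear and back off, then check.

Emit:
{"method": "carry_out", "body": {"slide": [[0,0,-0.015],[0,0,-0.035],[0,0,-0.035],[0,0,-0.035],[0,0,-0.035],[0.035,-0.008,-0.01],[0.035,-0.008,-0.01],[0.035,-0.008,-0.01],[0.035,-0.008,-0.01],[0,0,0],[0,0,0],[0,0,0]], "dr": [[0,0,0],[0,0,0],[0,0,0],[0,0,0],[0,0,0],[0,0,0],[0,0,0],[0,0,0],[0,0,0],[0,0,0],[0,0,0],[0,0,0]]}}

```text
time_s: 10.15
tool_pos: [0.4886, 0.0173, 0.3044]
ee_rot: [0.001, 0.041, 0.999, 0.0]
contact_force: [-0.1, 0.5, 0.6]
width: 0.0005
grip_force: 0.0
```

Run:
```python
from h import *
p=camera_params("wrist");im=grab_frame("wrist");r,q=lid(im,p,z=.110);print(r)
a=cv2.resize(im[60:300,150:430],(560,480),interpolation=cv2.INTER_CUBIC)
b=cv2.resize(grab_frame("scene")[170:310,220:370],(240,224))
c=np.zeros((480,800,3),np.uint8);c[:,:560]=a;c[:224,560:]=b
cv2.imwrite("pics/w2.png",c)
```

```text
((548.9424438476562, 4.495147705078125), (127.70791625976562, 155.93588256835938), 85.6865005493164)
```

View pics/w2.png

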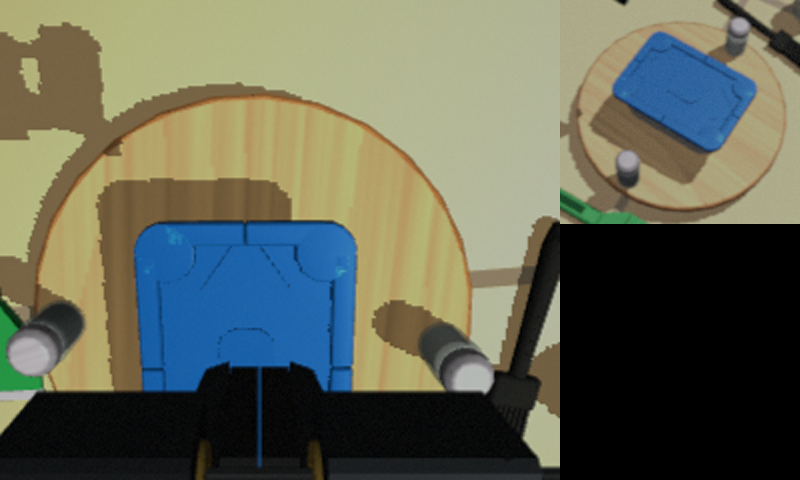

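The crop shows the lid flat. The two corners in the wrist view, at about (170,250) and (320,255), are flush. The scene inset shows an even rim all round, with the salt, pepper and tub still in place.

```bash
python3 -c "
from workcell import *
print(hand_in())"
```

```text
the job is handed in; nothing more can be done
None
```

I pressed all four lid corners down until each felt shut, and the last picture shows the rim even, with the tub and shakers in place and the arm clear; I handed the job in at about 10 s, but the hand-in returned no verdict.

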